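# Change over the underpinner: reverse its hold-down arm

### The arm

A 6-joint arm with a two-finger parallel gripper is mounted at the origin on the work surface. World frame = base frame: x ahead of the robot, y to its left, z up, the work surface at z = 0. Lengths are in m, angles in degrees, forces in N, time in s.
With the tool pointing down it reaches from about 0.25 to 0.725 m from the base axis. Payload 9.7 kg.
Tool frame: the origin (TCP) lies midway between the tips of the shut fingers; the grasp point (between the pads) lies 19 mm behind it; z points along the fingers, y is the line along which they close (so a half turn about z gives the same grasp; the last joint's range is limited). The gripper opens to 85 mm and grips with 20 to 120 N. Pads are 22 mm wide; open, the fingers measure 114 mm over their backs; the gripper's body (76 mm by 85 mm) begins 54 mm behind the grasp point. The pads swing forward as they close: fully open they stand 13 mm farther back than shut.
Start: joints at [65.374, 4.979, 10.078, 95.1, 0, 90], TCP at [0.229, 0.5, 0.231] pointing down, gripper open.
Joint ranges: [-179.16, 179.16], [-48.56, 103.87], [-65.8, 70.77], [-126.05, 130.52], [-82.76, 87.17], [-180, 180]. Speed limits (degrees/s): [127.2, 127.2, 147.25, 180, 180, 180].

### API

Orientations are given as [roll, pitch, yaw] about the fixed x, y, z axes, in that order (R = Rz(yaw) Ry(pitch) Rx(roll)).
In Python, from workcell import bot gives the robot as it stands.
- The arm moves only by the shell command python3 -m crank 'ROWS' [FORCE]. ROWS is JSON, a list of rows, each an object with "gripper": the finger opening in mm, from 0 to 85.4; "travel": the shift along the tool's x, y, z in mm, a list of three; "twist": the turn, a rotation vector about the tool's x, y, z in rad, a list of three. In form: [{"gripper": gripper, "travel": [tx, ty, tz], "twist": [rx, ry, rz]}, ...]. A call has 1 to 12 rows; each row shifts and turns the commanded pose from where the row before left it, along the tool's axes as they then stand; what a row does not reach is not made up. A row lasts 1/8 s, in which the tool goes at most 62.5 mm and 10.7 degrees, less where a joint would pass 70% of its speed; a pose out of reach is approached as far as the arm can. A call is refused whole if a number of a shift passes 62.5 or a number of a turn 0.188, either way. A call with a gripper value outside its range is refused whole. The fingers move at their own pace and stop on an object; FORCE is the grip in N (left out, the last holds). Time passes only in rows, so rows that do not move let the fingers close. It gives the time, the measured TCP pose, the force, the opening and the grip force at its end, in the units of the state.
- bot.get_obs(): the state, without advancing time (a new reading comes with each control period).
- bot.camera(name): name is "scene" or "side" or "wrist"; returns the picture (420x560x3 uint8, red, green, blue); there is no depth.
- bot.calibration(name): a dict with "vfov" (degrees; the focal length in pixels is half the picture's height over the tangent of half this angle, whatever the lens; pixels are square), "cx", "cy" (the principal point, pixels), "camera_from_world" (4x4, takes a point from world to camera coordinates). Camera axes: x right, y down, z forward; pixel columns grow to the right and rows downward; lengths in m; the calibration is good to about 2 mm. A picture is of the moment at which its call begins: read the wrist's pose just before it. calibration takes no time and is no camera call; for the wrist camera it gives the pose at the moment of the call.
- bot.job_done(): hands the job in; it is judged then, once.
The state is a dict: "time": time; "q": joint angles; "qd": joint speeds; "joint_efforts": joint torques, N m; "ee_pos": TCP position; "tcp_rot": TCP orientation; "wrist_force": force on the tool from outside, world axes, zero at the start; "torque": the same for the moment, N m; "opening": finger opening in m; "grasp_force": force on a finger pad.
Only numpy, scipy, OpenCV 4.12 (cv2) and the standard library are available. Lean on these libraries where they do the work, as an engineer would, in place of code of your own. Each camera call takes 0.05 s, during which the arm holds its last target. There are 200 camera calls.

### The job

Set up the frame-joining machine for the next moulding: first clear every moulding offcut off its bed into the open grey tray. Then lift the hold-down arm off its pivot pin, turn it end for end so that the narrow presser instead of the round pad is at the V fence, and refit it fully down on the pin between the guide posts. Slide each of the two stops along its track until its fin is level with the brass marker tab on the scale beside it, and leave the glue bottle and the frame corner sample where they are.

Things in the scene. Friction and masses are not known exactly. Their poses are not given: they have to be found in the camera images.
- off1_center (a point): centre (half-way up) of a loose straight offcut of wooden picture-frame moulding, 62 x 30 x 24 mm (its own x, y, z); on top its +y side (45 percent of the width) is stepped down to 60 percent of the height. It lies on the bed to the +y side of the arm. Three to five offcuts are there; an absent one reads None from the start.
- off2_center (a point): centre (half-way up) of a loose straight offcut of wooden picture-frame moulding, 70 x 26 x 22 mm (its own x, y, z); on top its +y side (45 percent of the width) is stepped down to 60 percent of the height. It lies on the bed to the +y side of the arm. Three to five offcuts are there; an absent one reads None from the start.
- off3_center (a point): centre (half-way up) of a loose straight offcut of wooden picture-frame moulding, 56 x 32 x 22 mm (its own x, y, z); on top its +y side (45 percent of the width) is stepped down to 60 percent of the height. It lies on the bed to the +y side of the arm. Three to five offcuts are there; an absent one reads None from the start.
- off4_center (a point): centre (half-way up) of a loose straight offcut of wooden picture-frame moulding, 66 x 28 x 26 mm (its own x, y, z); on top its +y side (45 percent of the width) is stepped down to 60 percent of the height. It lies on the bed to the +y side of the arm. Three to five offcuts are there; an absent one reads None from the start.
- off5_center (a point): centre (half-way up) of a loose straight offcut of wooden picture-frame moulding, 60 x 27 x 20 mm (its own x, y, z); on top its +y side (45 percent of the width) is stepped down to 60 percent of the height. It lies on the bed to the +y side of the arm. Three to five offcuts are there; an absent one reads None from the start.
- tray_in (a point): centre of the inner floor of the offcut tray: a grey open plastic tray fixed to the bench to the left or right of the machine, inside 200 mm (its x) x 155 mm (its y), floor 5 mm above the bench, rim 50 mm above the bench. (A closed cardboard carton 75 mm high stands on the other side.)
- pin_seat (a point): foot of the pivot pin: top of a round pedestal (34 mm across) on the machine's bed. x towards the machine's V fence (away from the robot), y to its left, z up. The pin stands 18 mm above this point: 12 mm across for 10 mm, then tapering to 5 mm. The arm must rise over 20 mm to come off it. The steel bed is 30 mm below this point.
- machine: the machine, origin on the bench straight below the pin, axes as pin_seat. Bed 306 (x) x 446 (y) mm, 40 mm above the bench; V fence 12 mm high, apex 125 mm along +x. Four tapered guide posts, 10 mm across, at x = +-65, y = +-20.5 mm, 81 mm above the bench (11 mm above the seated arm's underside), leave the arm's bar 3.5 mm each side: it can turn only when lifted.
- presser_grip (a point): centre of the grip block on the middle of the loose steel hold-down arm: block 40 (x) x 30 (y) mm, from the arm's underside to 52 mm above; this point is 37 mm above the underside, over the pivot hole (14.5 mm wide, 22 deep, open below), so 37 mm above pin_seat when seated. +x points to the narrow-presser end; at the start that is away from the fence. 0.3 to 0.5 kg.
- presser_narrow (a point): the arm's underside just over its narrow straight black presser, 92 mm from the hole along the arm's +x. The arm's bar is 210 mm long, 24 wide, 16 thick (its underside is the block's); its other end has a round rubber pad 36 mm wide. Presser and pad hang 14 mm below the underside.
- inner_fin (a point): centre of the upright aluminium fin on the inner sliding stop (nearer the arm): 12 mm thick (x, along the track), 30 mm wide (y), 30 mm high, this point half-way up. Its axes are the machine's; its foot is 34 x 36 mm, 12 mm high, just under the fin. Its track runs along the machine's x on the bed, 85 mm to the -y side of the pin.
- inner_stop (a joint): position of the inner stop along its track (m): 0 at the end nearest the robot, 0.13 nearest the fence; slides stiffly (about 2 N) and stays where it is left
- inner_tab (a point): centre of the fixed brass marker tab of the inner stop: 6 mm along the track, 14 mm across, 8 mm high, on the white scale 35 mm to the -y side of that stop's track; axes as the machine's. The stop is set when its fin's middle is level with the tab along the track (same machine x).
- outer_fin (a point): centre of the upright aluminium fin on the outer sliding stop (farther from the arm): 12 mm thick (x, along the track), 30 mm wide (y), 30 mm high, this point half-way up. Its axes are the machine's; its foot is 34 x 36 mm, 12 mm high, just under the fin. Its track runs along the machine's x on the bed, 165 mm to the -y side of the pin.
- outer_stop (a joint): position of the outer stop along its track (m): 0 at the end nearest the robot, 0.13 nearest the fence; slides stiffly (about 2 N) and stays where it is left
- outer_tab (a point): centre of the fixed brass marker tab of the outer stop: 6 mm along the track, 14 mm across, 8 mm high, on the white scale 35 mm to the -y side of that stop's track; axes as the machine's. The stop is set when its fin's middle is level with the tab along the track (same machine x).
- glue_spot (a point): middle of the foot of the loose white glue bottle (54 mm across, 150 mm high) standing beside the machine: leave alone
- sample_spot (a point): underside, where the centre lines of the two legs meet, of the loose L-shaped finished frame corner sample lying beside the machine (legs about 95 mm, 24 mm high): leave alone
Mind the look-alikes: they are no part of the job. What is shaped like the part that bears off1_center but green, red or turquoise is not meant.

How it is judged:
By the outcome, as a careful person would: the job done as asked, in the order asked, and still so for the second after the job is handed in, with the robot touching nothing.
Of off1, off2, off3, off4, off5 only 3 to 5 are there at a start; the rules pass over those that are not, and their reading is None.
At some moment in a run one of off1, off2, off3, off4, off5 may be knocked a few centimetres aside while the robot is not near it.
Once in a run the grip may slacken for a moment while it holds something.
It also fails if it takes over 210 s, if anything falls off the work surface, if the arm or the gripper's body presses on something with over 40 N, if the wrist force passes 120 N, or if a joint passes its speed limit or range.

## Working session

There is one attempt and no reset: what is moved stays moved. The work goes in short steps, Python scripts to look and compute and a shell command to move; the robot and the scene stay as the last step left them, time stands still between calls to the robot, and variables do not carry over. Pictures are saved under pics/ and viewed, at most 16 in all, crops included, and the job is handed in when it is done.

```bash
ls; mkdir -p pics; cat > h.py <<'E'
import numpy as np, cv2, sys
from workcell import bot
def snap(n,f):
    c=bot.calibration(n); im=bot.camera(n); cv2.imwrite('pics/'+f+'.png',im[:,:,::-1]); np.save('pics/'+f+'.npy',np.array([c],dtype=object),allow_pickle=True); return im,c
def load(f): return cv2.imread('pics/'+f+'.png')[:,:,::-1], np.load('pics/'+f+'.npy',allow_pickle=True)[0]
def ray(c,u,v):
    f=210/np.tan(np.radians(c['vfov'])/2); T=np.array(c['camera_from_world'])
    R=T[:3,:3]; o=-R.T@T[:3,3]; d=R.T@np.array([(u-c['cx'])/f,(v-c['cy'])/f,1]); return o,d
def onz(c,u,v,z):
    o,d=ray(c,u,v); return o+d*(z-o[2])/d[2]
def proj(c,p):
    f=210/np.tan(np.radians(c['vfov'])/2); T=np.array(c['camera_from_world']); q=T[:3,:3]@np.array(p)+T[:3,3]
    return np.array([c['cx']+f*q[0]/q[2],c['cy']+f*q[1]/q[2]])
E
python3 - <<'E'
from h import *
a=[snap(n,n+'0') for n in('scene','side','wrist')]
for im,c in a: print({k:np.round(v,3).tolist() for k,v in c.items()})
cv2.imwrite('pics/s0.png',cv2.resize(a[0][0][:,:,::-1],(800,600)))
o=bot.get_obs(); print(o)
E
```

```text
pics
{'vfov': 57.13, 'cx': 276.188, 'cy': 206.389, 'camera_from_world': [[-0.321, 0.947, -0.007, 0.108], [0.678, 0.225, -0.699, -0.239], [-0.661, -0.229, -0.715, 1.307], [0.0, 0.0, 0.0, 1.0]]}
{'vfov': 52.977, 'cx': 277.937, 'cy': 206.257, 'camera_from_world': [[-0.912, -0.409, 0.014, 0.426], [-0.32, 0.693, -0.646, 0.211], [0.255, -0.594, -0.763, 1.269], [0.0, 0.0, 0.0, 1.0]]}
{'vfov': 58.844, 'cx': 274.25, 'cy': 204.103, 'camera_from_world': [[0.416, 0.909, -0.002, -0.551], [0.869, -0.397, 0.296, -0.038], [0.268, -0.125, -0.955, 0.381], [0.0, 0.0, 0.0, 1.0]]}
{'time': 0.15, 'q': array([ 6.53763349e+01,  5.00237075e+00,  1.00448131e+01,  9.50996897e+01,
       -7.90002356e-04,  9.00012047e+01]), 'qd': array([ 0.05814758, -0.12633944,  0.15480082, -0.05173162,  0.04895055,
        0.01242838]), 'joint_efforts': array([ 1.54524139e-03, -5.20762503e+01,  4.65044117e+01,  1.38856398e-02,
        4.57318902e-05,  4.06848443e-06]), 'ee_pos': array([0.22909026, 0.49982154, 0.23075961]), 'tcp_rot': array([-1.79942753e+02,  7.91205614e-04,  1.55375131e+02]), 'wrist_force': array([-0.21496554, -0.90205599,  0.57049111]), 'torque': array([ 0.00904805, -0.02072399,  0.01773974]), 'grasp_force': 0.0, 'opening': 0.08514853048204439}
```

View pics/s0.png

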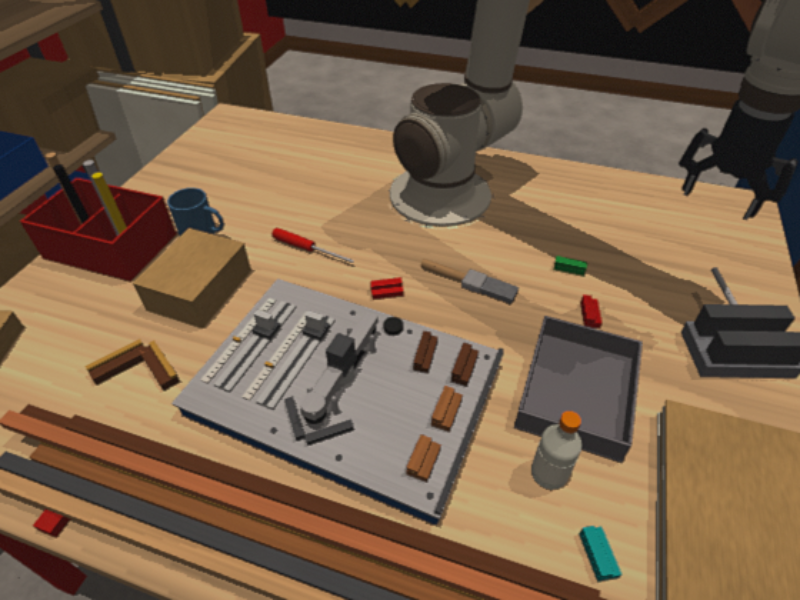

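View pics/side0.png

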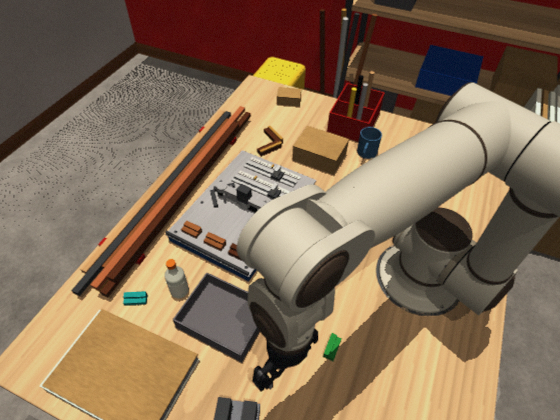

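The scene shows four brown offcuts at 800x600 pixels (426,351), (464,363), (447,407) and (423,456). The tray is at (580,385), on the robot's left, the arm block at (341,350), and the fins at (267,323) and (317,323). The side view shows the same layout, partly hidden by the arm.

```bash
python3 - <<'E'
from h import *
im,c=load('scene0')
k=.7
P=dict(bedA=(281,281),bedB=(503,350),bedC=(438,517),bedD=(180,401))
for n,(u,v) in P.items(): print(n,onz(c,u*k,v*k,.04).round(3))
for n,u,v,z in [('o',426,345,.062),('o',464,358,.062),('o',447,402,.062),('o',423,451,.062),('block',341,340,.122),('trayNR',546,319,.05),('trayNL',641,340,.05),('trayFL',628,458,.05),('trayFR',517,430,.05),('tin',533,412,.005),('tin',630,436,.005),('finO',268,317,.09),('finI',317,317,.09),('bottle',553,480,0)]:
    print(n,onz(c,u*k,v*k,z).round(3))
hsv=cv2.cvtColor(im,cv2.COLOR_RGB2HSV)
m=((hsv[...,0]>4)&(hsv[...,0]<17)&(hsv[...,1]>110)&(hsv[...,2]>40)).astype(np.uint8)
m2=np.zeros_like(m); m2[215:345,270:350]=m[215:345,270:350]
n,l,s,ce=cv2.connectedComponentsWithStats(m2)
for i in range(1,n):
    if s[i,4]>30:
        r=cv2.minAreaRect(np.argwhere(l==i)[:,::-1].astype(np.float32)); print(s[i],ce[i].round(1),onz(c,*ce[i],.055).round(3))
        b=cv2.boxPoints(r); w=np.array([onz(c,*q,.05)[:2] for q in b]); print(w.round(3).tolist())
E
```

```text
bedA [ 0.421 -0.198  0.04 ]
bedB [0.454 0.232 0.04 ]
bedC [0.76  0.205 0.04 ]
bedD [ 0.713 -0.225  0.04 ]
o [0.502 0.111 0.062]
o [0.508 0.177 0.062]
o [0.597 0.172 0.062]
o [0.686 0.161 0.062]
block [ 0.581 -0.002  0.122]
trayNR [0.37  0.291 0.05 ]
trayNL [0.368 0.448 0.05 ]
trayFL [0.598 0.436 0.05 ]
trayFR [0.604 0.281 0.05 ]
tin [0.535 0.301 0.005]
tin [0.53  0.449 0.005]
finO [ 0.549 -0.149  0.09 ]
finI [ 0.524 -0.071  0.09 ]
bottle [0.637 0.347 0.   ]
[ 270  215   80   29 1325] [319.7 224.4] [0.427 0.145 0.055]
[[0.432, 0.016], [0.368, 0.207], [0.458, 0.225], [0.518, 0.046]]
[290 232  16  27 254] [297.6 245. ] [0.507 0.112 0.055]
[[0.537, 0.099], [0.463, 0.096], [0.466, 0.123], [0.539, 0.125]]
[317 240  17  27 283] [325.2 253.7] [0.511 0.179 0.055]
[[0.54, 0.163], [0.467, 0.167], [0.472, 0.196], [0.544, 0.19]]
[338 267  12  24 147] [344.7 281.9] [0.572 0.237 0.055]
[[0.588, 0.226], [0.53, 0.223], [0.528, 0.248], [0.586, 0.25]]
[302 270  21  31 401] [312.  285.7] [0.604 0.173 0.055]
[[0.634, 0.155], [0.56, 0.158], [0.564, 0.19], [0.637, 0.186]]
[316 290  34  55 685] [336.8 321.1] [0.668 0.241 0.055]
[[0.725, 0.212], [0.594, 0.223], [0.601, 0.285], [0.728, 0.268]]
[285 304  23  32 459] [295.8 320.3] [0.692 0.163 0.055]
[[0.718, 0.144], [0.654, 0.147], [0.658, 0.181], [0.721, 0.176]]
```

```bash
cat >> h.py <<'E'
from scipy.spatial.transform import Rotation as Ro
def go(p,yaw=None,pr=True):
    """print tool-axis shift in mm after the yaw turn"""
    o=bot.get_obs(); y=o['tcp_rot'][2]
    yaw=y if yaw is None else yaw
    R=Ro.from_euler('xyz',[180,0,yaw],degrees=True).as_matrix()
    d=R.T@(np.array(p)-o['ee_pos'])*1000
    dy=(yaw-y+180)%360-180
    print('shift',d.round(1),'twist z',round(-np.radians(dy),4),'rot',o['tcp_rot'].round(2),'pos',o['ee_pos'].round(4),'q6',o['q'][5].round(1))
E
python3 - <<'E'
from h import *
im,c=load('wrist0'); o,d=ray(c,c['cx'],c['cy'])
ob=bot.get_obs(); R=Ro.from_euler('xyz',ob['tcp_rot'],degrees=True).as_matrix()
print('cam in tool',(R.T@(o-ob['ee_pos'])).round(4))
go([0.46,0.06,0.33],175.4)
E
```

```text
cam in tool [ 0.0764  0.0021 -0.1431]
shift [-265.4 -419.9  -99.2] twist z -0.3495 rot [-179.94    0.    155.38] pos [0.2291 0.4998 0.2308] q6 90.0
```

```bash
python3 -m crank '[{"gripper":85,"travel":[0,0,-20],"twist":[0,0,-0.175]},{"gripper":85,"travel":[0,0,-20],"twist":[0,0,-0.175]},{"gripper":85,"travel":[-34,-43,-7],"twist":[0,0,0]},{"gripper":85,"travel":[-34,-43,-7],"twist":[0,0,0]},{"gripper":85,"travel":[-34,-43,-7],"twist":[0,0,0]},{"gripper":85,"travel":[-34,-43,-7],"twist":[0,0,0]},{"gripper":85,"travel":[-34,-43,-7],"twist":[0,0,0]},{"gripper":85,"travel":[-34,-43,-7],"twist":[0,0,0]},{"gripper":85,"travel":[-34,-43,-7],"twist":[0,0,0]},{"gripper":85,"travel":[-34,-43,-7],"twist":[0,0,0]},{"gripper":85,"travel":[-34,-43,-7],"twist":[0,0,0]},{"gripper":85,"travel":[-34,-43,-7],"twist":[0,0,0]}]' 60
python3 -m crank '[{"gripper":85,"travel":[0,0,0],"twist":[0,0,0]},{"gripper":85,"travel":[0,0,0],"twist":[0,0,0]}]'
python3 - <<'E'
from h import *
go([0.53,0.06,0.33],175.4)
im,c=snap('wrist','w1')
cv2.imwrite('pics/w1b.png',cv2.resize(im[:,:,::-1],(800,600),interpolation=cv2.INTER_CUBIC))
E
```

```text
time: 1.65
ee_pos: [0.5345, 0.0425, 0.3414]
tcp_rot: [180.0, -0.0, 175.4]
wrist_force: [0.4, 1.6, 0.6]
opening: 0.0853
grasp_force: 0.0
time: 1.9
ee_pos: [0.5337, 0.0443, 0.3409]
tcp_rot: [180.0, -0.1, 175.4]
wrist_force: [-0.1, 0.2, 1.1]
opening: 0.0849
grasp_force: 0.0
shift [ 4.9 15.4 10.9] twist z -0.0002 rot [ 1.7999e+02 -5.0000e-02  1.7539e+02] pos [0.5337 0.0443 0.3409] q6 9.3
```

View pics/w1b.png

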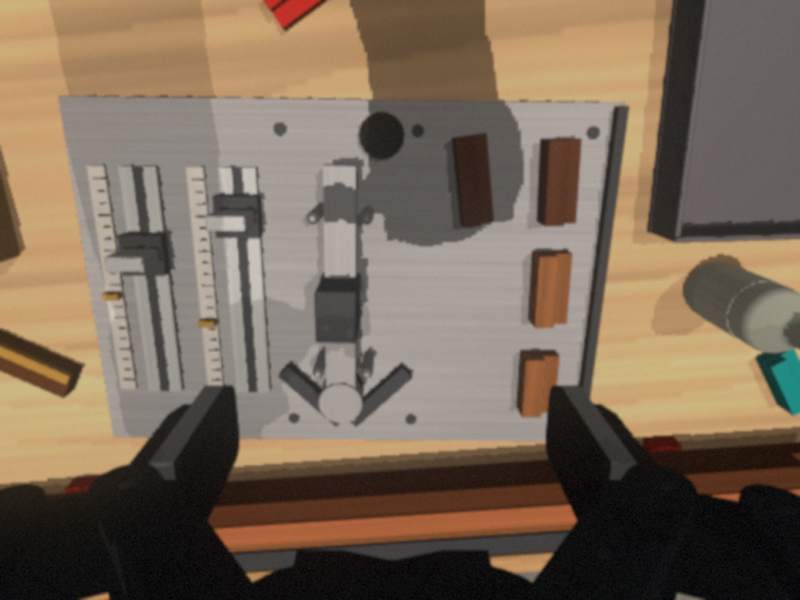

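The wrist view shows the bed upright, with offcuts at 800x600 pixels (473,180), (560,181), (551,289) and (539,383). The arm block is at (338,310), the round pad at (340,402), the fins at (130,262) and (228,222), and the brass tabs at (111,297) and (207,324).

```bash
cat >> h.py <<'E'
def offs(im,c,box,z=.06):
    hsv=cv2.cvtColor(im,cv2.COLOR_RGB2HSV); b=im.astype(int)
    m=((b[...,0]-b[...,2]>18)&(hsv[...,1]>90)).astype(np.uint8); k=np.zeros_like(m); x0,y0,x1,y1=box; k[y0:y1,x0:x1]=m[y0:y1,x0:x1]
    k=cv2.morphologyEx(k,cv2.MORPH_OPEN,np.ones((3,3),np.uint8))
    n,l,s,ce=cv2.connectedComponentsWithStats(k)
    for i in range(1,n):
        if s[i,4]<300: continue
        r=cv2.minAreaRect(np.argwhere(l==i)[:,::-1].astype(np.float32))
        w=np.array([onz(c,*q,z)[:2] for q in cv2.boxPoints(r)])
        e=[w[1]-w[0],w[2]-w[1]]; L=[np.hypot(*v) for v in e]; v=e[int(np.argmax(L))]
        a=np.degrees(np.arctan2(v[1],v[0])); a=(a+90)%180-90
        print('px',ce[i].round(0),'ctr',w.mean(0).round(4),'L,W',np.sort(L)[::-1].round(4),'yaw',a.round(1),'area',s[i,4])
E
python3 - <<'E'
from h import *
im,c=load('w1')
offs(im,c,(300,75,410,300))
k=.7
for n,u,v,z in [('bedTL',62,97,.04),('bedTR',614,104,.04),('bedBL',113,436,.04),('bedBR',583,440,.04),('blockTL',320,280,.122),('blockTR',360,282,.122),('blockBR',355,341,.122),('blockBL',316,339,.122),('pad',340,402,.086),
 ('barTop end',340,166,.086),('trayin corner',680,235,.05),('tabO',111,297,.052),('tabI',207,324,.052)]:
    print(n,onz(c,u*k,v*k,z).round(4))
hsv=cv2.cvtColor(im,cv2.COLOR_RGB2HSV)
m=((hsv[...,0]>10)&(hsv[...,0]<25)&(hsv[...,1]>130)).astype(np.uint8); m[:, :62]=0; m[:,175:]=0; m[:180]=0; m[280:]=0
n,l,s,ce=cv2.connectedComponentsWithStats(m)
for i in range(1,n): print(s[i],ce[i],onz(c,*ce[i],.052))
E
```

```text
px [331. 125.] ctr [0.5034 0.1134] L,W [0.0678 0.0237] yaw 4.9 area 1237
px [393. 126.] ctr [0.5103 0.1813] L,W [0.0668 0.0256] yaw -1.6 area 1326
px [385. 201.] ctr [0.5976 0.1731] L,W [0.066 0.031] yaw -3.4 area 1340
px [376. 267.] ctr [0.6844 0.1631] L,W [0.0642 0.0324] yaw -3.8 area 1079
bedTL [ 0.4151 -0.2042  0.04  ]
bedTR [0.4549 0.2281 0.04  ]
bedBL [ 0.7178 -0.2355  0.04  ]
bedBR [0.7577 0.2116 0.04  ]
blockTL [ 0.5573 -0.0066  0.122 ]
blockTR [0.5611 0.0215 0.122 ]
blockBR [0.6056 0.0134 0.122 ]
blockBL [ 0.6018 -0.0149  0.122 ]
pad [ 0.674  -0.0085  0.086 ]
barTop end [0.4823 0.0124 0.086 ]
trayin corner [0.5622 0.2829 0.05  ]
tabO [ 0.5772 -0.1977  0.052 ]
tabI [ 0.608  -0.1205  0.052 ]
[ 72 205  11   5  35] [ 77.17142857 206.97142857] [ 0.57601665 -0.19803858  0.052     ]
[140 224  10   4  34] [144.26470588 225.76470588] [ 0.60663184 -0.12098883  0.052     ]
```

```bash
python3 - <<'E'
from h import *
go([0.510,0.181,0.044],178.4)
E
```

```text
shift [ 27.2 135.5 297.2] twist z -0.0515 rot [ 1.7999e+02 -3.0000e-02  1.7545e+02] pos [0.5334 0.0448 0.3412] q6 9.3
```

```bash
python3 -m crank '[{"gripper":56,"travel":[0,0,0],"twist":[0,0,-0.052]},{"gripper":56,"travel":[5.4,27,38],"twist":[0,0,0]},{"gripper":56,"travel":[5.4,27,38],"twist":[0,0,0]},{"gripper":56,"travel":[5.4,27,38],"twist":[0,0,0]},{"gripper":56,"travel":[5.4,27,38],"twist":[0,0,0]},{"gripper":56,"travel":[5.4,27,38],"twist":[0,0,0]},{"gripper":56,"travel":[0,0,0],"twist":[0,0,0]},{"gripper":56,"travel":[0,0,0],"twist":[0,0,0]}]' 50
python3 - <<'E'
from h import *
go([0.510,0.181,0.044],178.4)
im,c=snap('wrist','w2')
offs(im,c,(150,0,450,300))
cv2.imwrite('pics/w2b.png',im[:,:,::-1])
E
```

```text
time: 2.95
ee_pos: [0.5104, 0.1804, 0.1525]
tcp_rot: [180.0, 0.1, 178.5]
wrist_force: [0.5, -0.2, 0.9]
opening: 0.0563
grasp_force: 0.0
shift [  0.4   0.6 108.5] twist z 0.0017 rot [1.7999e+02 7.0000e-02 1.7850e+02] pos [0.5104 0.1804 0.1525] q6 21.0
px [306.  92.] ctr [0.4836 0.1995] L,W [0.1935 0.1693] yaw -7.1 area 38368
px [172. 198.] ctr [0.5033 0.1151] L,W [0.0703 0.0276] yaw 2.4 area 3874
px [272. 197.] ctr [0.51   0.1821] L,W [0.0696 0.0261] yaw -0.6 area 3288
px [269. 287.] ctr [0.5693 0.1773] L,W [0.0281 0.02  ] yaw 88.6 area 1013
```

View pics/w2b.png

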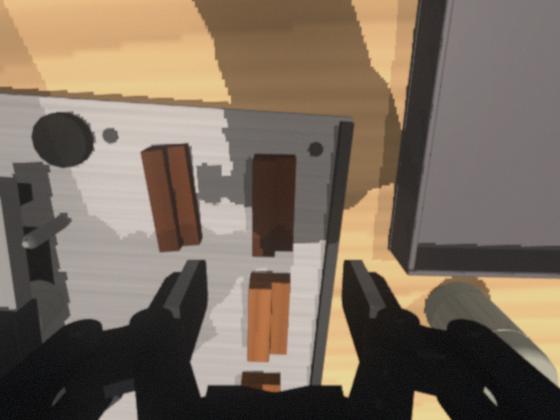

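The wrist view shows the target offcut centred between the fingers at (272,200). The second offcut is at (172,198), and the tray's far right rim corner is at (410,272). I'll descend and grip.

```bash
python3 -m crank '[{"gripper":56,"travel":[0,1,30],"twist":[0,0,0]},{"gripper":56,"travel":[0,0,30],"twist":[0,0,0]},{"gripper":56,"travel":[0,0,30],"twist":[0,0,0]},{"gripper":56,"travel":[0,0,18],"twist":[0,0,0]},{"gripper":56,"travel":[0,0,0],"twist":[0,0,0]},{"gripper":10,"travel":[0,0,0],"twist":[0,0,0]},{"gripper":10,"travel":[0,0,0],"twist":[0,0,0]},{"gripper":10,"travel":[0,0,0],"twist":[0,0,0]},{"gripper":10,"travel":[0,0,0],"twist":[0,0,0]}]' 50
python3 - <<'E'
from h import *
im,c=load('w2')
for u,v in [(388,250),(408,272),(425,240),(440,0),(420,0),(560,270)]: print(u,v,onz(c,u,v,.05).round(3))
E
```

```text
time: 4.12
ee_pos: [0.5116, 0.1812, 0.0451]
tcp_rot: [180.0, 0.2, 178.4]
wrist_force: [-0.4, -1.9, 6.3]
opening: 0.0265
grasp_force: 50.3
388 250 [0.548 0.263 0.05 ]
408 272 [0.566 0.279 0.05 ]
425 240 [0.541 0.289 0.05 ]
440 0 [0.387 0.284 0.05 ]
420 0 [0.387 0.272 0.05 ]
560 270 [0.567 0.39  0.05 ]
```

```bash
python3 -m crank '[{"gripper":10,"travel":[0,0,-25],"twist":[0,0,0]},{"gripper":10,"travel":[0,0,-45],"twist":[0,0,0]},{"gripper":10,"travel":[24,38,0],"twist":[0,0,0]},{"gripper":10,"travel":[24,38,0],"twist":[0,0,0]},{"gripper":10,"travel":[24,38,0],"twist":[0,0,0]},{"gripper":10,"travel":[24,37,0],"twist":[0,0,0]},{"gripper":10,"travel":[0,0,30],"twist":[0,0,0]},{"gripper":10,"travel":[0,0,35],"twist":[0,0,0]},{"gripper":10,"travel":[0,0,25],"twist":[0,0,0]},{"gripper":10,"travel":[0,0,0],"twist":[0,0,0]},{"gripper":10,"travel":[0,0,0],"twist":[0,0,0]}]' 
python3 - <<'E'
from h import *
im,c=snap('wrist','w3')
go([0.42,.335,.02],178.4)
E
```

```text
time: 5.5
ee_pos: [0.4194, 0.335, 0.0247]
tcp_rot: [179.9, 0.1, 178.4]
wrist_force: [0.7, 0.3, 0.2]
opening: 0.0268
grasp_force: 49.4
shift [-0.4 -0.1  5. ] twist z 0.0001 rot [1.7992e+02 1.0000e-01 1.7840e+02] pos [0.4196 0.3351 0.025 ] q6 40.2
```

View pics/w3.png

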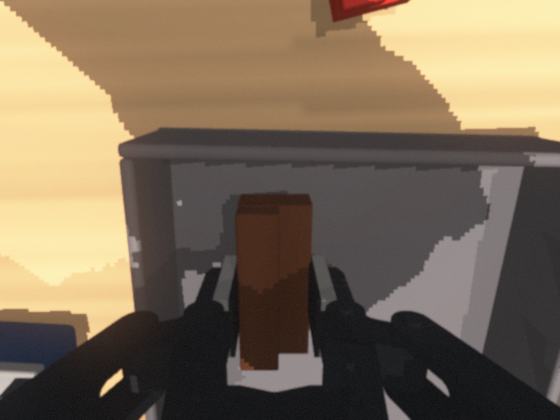

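The offcut is inside the tray and clear of the walls. I'll release it and go to the next one, at about (0.503,0.1145).

```bash
python3 -m crank '[{"gripper":46,"travel":[0,0,4],"twist":[0,0,0]},{"gripper":46,"travel":[0,0,0],"twist":[0,0,0]},{"gripper":46,"travel":[0,0,0],"twist":[0,0,0]},{"gripper":46,"travel":[0,0,-55],"twist":[0,0,0]},{"gripper":46,"travel":[0,0,-55],"twist":[0,0,0]},{"gripper":56,"travel":[0,0,-20],"twist":[0,0,-0.089]},{"gripper":56,"travel":[-14,-45,0],"twist":[0,0,0]},{"gripper":56,"travel":[-14,-45,0],"twist":[0,0,0]},{"gripper":56,"travel":[-14,-45,0],"twist":[0,0,0]},{"gripper":56,"travel":[-14,-45,0],"twist":[0,0,0]},{"gripper":56,"travel":[-14,-45,0],"twist":[0,0,0]},{"gripper":56,"travel":[0,0,0],"twist":[0,0,0]}]' 
python3 -m crank '[{"gripper":56,"travel":[0,0,0],"twist":[0,0,0]}]'
python3 - <<'E'
from h import *
im,c=snap('wrist','w4')
offs(im,c,(100,100,450,330))
go([0.5033,.1145,.044],183.5)
im,c=load('w3')
for u,v in [(122,158),(560,160)]: print(onz(c,u,v,.05).round(3))
E
```

```text
time: 7.05
ee_pos: [0.5032, 0.1118, 0.1494]
tcp_rot: [-180.0, 0.0, -176.7]
wrist_force: [0.3, 1.0, -0.3]
opening: 0.0562
grasp_force: 0.0
time: 7.18
ee_pos: [0.5024, 0.1144, 0.1493]
tcp_rot: [180.0, -0.0, -176.5]
wrist_force: [-0.7, 0.4, 0.2]
opening: 0.0562
grasp_force: 0.0
px [364. 113.] ctr [0.4433 0.1464] L,W [0.1444 0.0241] yaw -86.5 area 5298
px [270. 192.] ctr [0.4933 0.1132] L,W [0.0519 0.0239] yaw 4.2 area 2647
px [436. 280.] ctr [0.5377 0.227 ] L,W [0.1004 0.0234] yaw 11.4 area 2850
px [336. 312.] ctr [0.5745 0.1656] L,W [0.0337 0.0176] yaw 6.9 area 714
shift [ -1.   -0.4 105.4] twist z 0.0006 rot [ 179.98    0.   -176.47] pos [0.5023 0.1149 0.1494] q6 9.3
[0.364 0.29  0.05 ]
[0.368 0.43  0.05 ]
```

```bash
python3 -m crank '[{"gripper":56,"travel":[-1,-1,30],"twist":[0,0,0]},{"gripper":56,"travel":[0,0,30],"twist":[0,0,0]},{"gripper":56,"travel":[0,0,30],"twist":[0,0,0]},{"gripper":56,"travel":[0,0,15],"twist":[0,0,0]},{"gripper":56,"travel":[0,0,0],"twist":[0,0,0]},{"gripper":10,"travel":[0,0,0],"twist":[0,0,0]},{"gripper":10,"travel":[0,0,0],"twist":[0,0,0]},{"gripper":10,"travel":[0,0,0],"twist":[0,0,0]},{"gripper":10,"travel":[0,0,0],"twist":[0,0,0]},{"gripper":10,"travel":[0,0,-20],"twist":[0,0,0]},{"gripper":10,"travel":[0,0,-50],"twist":[0,0,0]},{"gripper":10,"travel":[0,0,0],"twist":[0,0,0]}]' 50
python3 - <<'E'
from h import *
go([0.42,.395,.02],178.4)
E
```

```text
time: 8.72
ee_pos: [0.5056, 0.1137, 0.1187]
tcp_rot: [179.9, 0.4, -176.5]
wrist_force: [-0.3, 0.8, -0.4]
opening: 0.0244
grasp_force: 49.2
shift [ 93.5 278.8  98.7] twist z 0.089 rot [ 179.94    0.39 -176.5 ] pos [0.5056 0.1137 0.1187] q6 9.2
```

```bash
python3 -m crank '[{"gripper":10,"travel":[0,0,0],"twist":[0,0,0.089]},{"gripper":10,"travel":[18,56,0],"twist":[0,0,0]},{"gripper":10,"travel":[19,56,0],"twist":[0,0,0]},{"gripper":10,"travel":[19,56,0],"twist":[0,0,0]},{"gripper":10,"travel":[19,55,0],"twist":[0,0,0]},{"gripper":10,"travel":[19,55,0],"twist":[0,0,0]},{"gripper":10,"travel":[0,0,0],"twist":[0,0,0]},{"gripper":10,"travel":[0,0,0],"twist":[0,0,0]}]' 
python3 - <<'E'
from h import *
im,c=snap('wrist','w5')
go([0.42,.395,.02],178.4)
E
```

```text
time: 9.72
ee_pos: [0.4171, 0.3935, 0.1137]
tcp_rot: [-179.9, -0.0, 178.4]
wrist_force: [-0.2, -0.3, -0.8]
opening: 0.0242
grasp_force: 49.4
shift [-2.5  2.1 94. ] twist z -0.0004 rot [-1.7996e+02 -2.0000e-02  1.7838e+02] pos [0.4175 0.393  0.114 ] q6 44.9
```

View pics/w5.png

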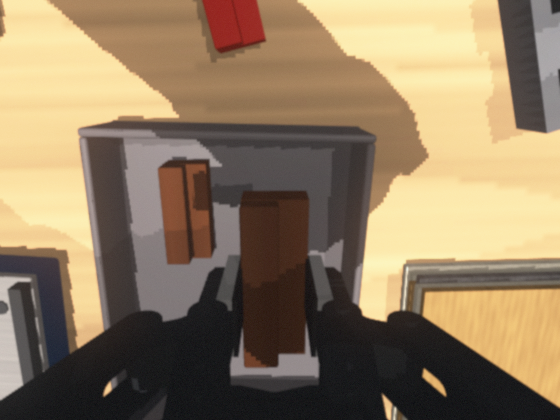

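```bash
python3 -m crank '[{"gripper":10,"travel":[0,0,35],"twist":[0,0,0]},{"gripper":10,"travel":[0,0,35],"twist":[0,0,0]},{"gripper":10,"travel":[0,0,20],"twist":[0,0,0]},{"gripper":10,"travel":[0,0,0],"twist":[0,0,0]},{"gripper":46,"travel":[0,0,0],"twist":[0,0,0]},{"gripper":46,"travel":[0,0,0],"twist":[0,0,0]},{"gripper":46,"travel":[0,0,0],"twist":[0,0,0]},{"gripper":46,"travel":[0,0,-55],"twist":[0,0,0]},{"gripper":46,"travel":[0,0,-55],"twist":[0,0,0]},{"gripper":56,"travel":[0,0,-16],"twist":[0,0,0.031]},{"gripper":56,"travel":[-39,-42,0],"twist":[0,0,0]},{"gripper":56,"travel":[-39,-42,0],"twist":[0,0,0]}]'
python3 -m crank '[{"gripper":56,"travel":[-39,-42,0],"twist":[0,0,0]},{"gripper":56,"travel":[-38,-42,0],"twist":[0,0,0]},{"gripper":56,"travel":[-38,-41,0],"twist":[0,0,0]},{"gripper":56,"travel":[0,0,0],"twist":[0,0,0]},{"gripper":56,"travel":[0,0,0],"twist":[0,0,0]}]'
python3 - <<'E'
from h import *
im,c=snap('wrist','w6')
offs(im,c,(150,100,400,370))
go([0.5976,.1731,.044],176.6)
E
```

```text
time: 11.28
ee_pos: [0.4907, 0.3049, 0.1501]
tcp_rot: [180.0, 0.0, 176.7]
wrist_force: [0.7, 1.1, -0.2]
opening: 0.0563
grasp_force: 0.0
time: 11.9
ee_pos: [0.5973, 0.1739, 0.1496]
tcp_rot: [-180.0, -0.1, 176.6]
wrist_force: [-1.0, 0.0, 0.0]
opening: 0.0561
grasp_force: 0.0
px [368. 212.] ctr [0.6311 0.2398] L,W [0.1989 0.0397] yaw -5.1 area 11306
px [274. 207.] ctr [0.5981 0.1754] L,W [0.0657 0.0284] yaw -2.4 area 4073
px [267. 320.] ctr [0.6836 0.166 ] L,W [0.0665 0.0301] yaw -2.7 area 3278
shift [ -0.6  -1.3 105.9] twist z 0.0009 rot [-1.8000e+02 -5.0000e-02  1.7665e+02] pos [0.5971 0.1745 0.1499] q6 19.6
```

```bash
python3 -m crank '[{"gripper":56,"travel":[0,0,30],"twist":[0,0,0]},{"gripper":56,"travel":[0,0,30],"twist":[0,0,0]},{"gripper":56,"travel":[0,0,30],"twist":[0,0,0]},{"gripper":56,"travel":[0,0,16],"twist":[0,0,0]},{"gripper":56,"travel":[0,0,0],"twist":[0,0,0]},{"gripper":10,"travel":[0,0,0],"twist":[0,0,0]},{"gripper":10,"travel":[0,0,0],"twist":[0,0,0]},{"gripper":10,"travel":[0,0,0],"twist":[0,0,0]},{"gripper":10,"travel":[0,0,0],"twist":[0,0,0]},{"gripper":10,"travel":[0,0,-20],"twist":[0,0,0]},{"gripper":10,"travel":[0,0,-50],"twist":[0,0,0]},{"gripper":10,"travel":[0,0,0],"twist":[0,0,0]}]' 50
python3 - <<'E'
from h import *
go([0.515,.335,.02],178.4)
im,c=load('w1')
for u,v in [(705,290),(720,265)]: print(onz(c,u*.7,v*.7,0).round(3))
E
```

```text
time: 13.45
ee_pos: [0.5999, 0.1744, 0.1204]
tcp_rot: [179.8, 0.4, 176.6]
wrist_force: [1.2, -0.3, -0.4]
opening: 0.0282
grasp_force: 49.5
shift [ 89.3 158.2 100.4] twist z -0.0311 rot [179.85   0.44 176.62] pos [0.5999 0.1744 0.1204] q6 19.6
[0.63  0.337 0.   ]
[0.606 0.349 0.   ]
```

```bash
python3 -m crank '[{"gripper":10,"travel":[0,0,0],"twist":[0,0,-0.031]},{"gripper":10,"travel":[30,40,0],"twist":[0,0,0]},{"gripper":10,"travel":[30,40,0],"twist":[0,0,0]},{"gripper":10,"travel":[29,40,0],"twist":[0,0,0]},{"gripper":10,"travel":[0,38,0],"twist":[0,0,0]},{"gripper":10,"travel":[0,0,30],"twist":[0,0,0]},{"gripper":10,"travel":[0,0,40],"twist":[0,0,0]},{"gripper":10,"travel":[0,0,27],"twist":[0,0,0]},{"gripper":10,"travel":[0,0,0],"twist":[0,0,0]},{"gripper":46,"travel":[0,0,0],"twist":[0,0,0]},{"gripper":46,"travel":[0,0,0],"twist":[0,0,0]},{"gripper":46,"travel":[0,0,0],"twist":[0,0,0]}]'
python3 -m crank '[{"gripper":46,"travel":[0,0,-60],"twist":[0,0,0]},{"gripper":46,"travel":[0,0,-60],"twist":[0,0,0]},{"gripper":46,"travel":[0,-55,-20],"twist":[0,0,0]},{"gripper":46,"travel":[0,-55,0],"twist":[0,0,0]},{"gripper":56,"travel":[-43,-15,0],"twist":[0,0,0.03]},{"gripper":56,"travel":[-42,-15,0],"twist":[0,0,0]},{"gripper":56,"travel":[-42,-15,0],"twist":[0,0,0]},{"gripper":56,"travel":[-42,-5,0],"twist":[0,0,0]},{"gripper":56,"travel":[0,0,0],"twist":[0,0,0]},{"gripper":56,"travel":[0,0,0],"twist":[0,0,0]}]'
python3 - <<'E'
from h import *
im,c=snap('wrist','w7')
offs(im,c,(150,100,400,370))
go([0.684,.1645,.044],176.6)
E
```

```text
time: 14.95
ee_pos: [0.5135, 0.3345, 0.0182]
tcp_rot: [180.0, 0.1, 178.4]
wrist_force: [-0.2, 0.9, -0.0]
opening: 0.0463
grasp_force: 0.0
time: 16.2
ee_pos: [0.676, 0.1659, 0.1573]
tcp_rot: [-180.0, -0.0, 176.7]
wrist_force: [-0.5, -0.1, -0.4]
opening: 0.0563
grasp_force: 0.0
px [320. 267.] ctr [0.7094 0.1803] L,W [0.2035 0.13  ] yaw -7.1 area 21467
px [271. 217.] ctr [0.6862 0.1659] L,W [0.0602 0.0304] yaw -2.3 area 3639
shift [ -8.3  -1.2 113.8] twist z 0.0019 rot [1.7999e+02 1.0000e-02 1.7671e+02] pos [0.6758 0.1662 0.1578] q6 17.1
```

```bash
python3 -m crank '[{"gripper":56,"travel":[-9,0,30],"twist":[0,0,0]},{"gripper":56,"travel":[0,0,30],"twist":[0,0,0]},{"gripper":56,"travel":[0,0,30],"twist":[0,0,0]},{"gripper":56,"travel":[0,0,23],"twist":[0,0,0]},{"gripper":56,"travel":[0,0,0],"twist":[0,0,0]},{"gripper":10,"travel":[0,0,0],"twist":[0,0,0]},{"gripper":10,"travel":[0,0,0],"twist":[0,0,0]},{"gripper":10,"travel":[0,0,0],"twist":[0,0,0]},{"gripper":10,"travel":[0,0,0],"twist":[0,0,0]},{"gripper":10,"travel":[0,0,-20],"twist":[0,0,0]},{"gripper":10,"travel":[0,0,-50],"twist":[0,0,0]},{"gripper":10,"travel":[0,0,0],"twist":[0,0,0]}]' 50
python3 - <<'E'
from h import *
go([0.515,.395,.02],178.4)
im,c=snap('scene','s2')
E
```

```text
time: 17.75
ee_pos: [0.6875, 0.1659, 0.1211]
tcp_rot: [179.9, 0.5, 176.7]
wrist_force: [0.1, 0.2, 0.3]
opening: 0.0306
grasp_force: 49.6
shift [178.9 224.2 101.1] twist z -0.0299 rot [179.85   0.48 176.69] pos [0.6875 0.1659 0.1211] q6 16.9
```

```bash
python3 -m crank '[{"gripper":10,"travel":[45,0,0],"twist":[0,0,-0.03]},{"gripper":10,"travel":[45,5,0],"twist":[0,0,0]},{"gripper":10,"travel":[45,20,0],"twist":[0,0,0]},{"gripper":10,"travel":[44,50,0],"twist":[0,0,0]},{"gripper":10,"travel":[0,50,0],"twist":[0,0,0]},{"gripper":10,"travel":[0,50,0],"twist":[0,0,0]},{"gripper":10,"travel":[0,49,0],"twist":[0,0,0]},{"gripper":10,"travel":[0,0,0],"twist":[0,0,0]},{"gripper":10,"travel":[0,0,30],"twist":[0,0,0]},{"gripper":10,"travel":[0,0,40],"twist":[0,0,0]},{"gripper":10,"travel":[0,0,27],"twist":[0,0,0]},{"gripper":10,"travel":[0,0,0],"twist":[0,0,0]}]'
python3 -m crank '[{"gripper":46,"travel":[0,0,0],"twist":[0,0,0]},{"gripper":46,"travel":[0,0,0],"twist":[0,0,0]},{"gripper":46,"travel":[0,0,0],"twist":[0,0,0]},{"gripper":46,"travel":[0,0,-60],"twist":[0,0,0]},{"gripper":46,"travel":[0,0,-60],"twist":[0,0,0]},{"gripper":46,"travel":[40,0,-60],"twist":[0,0,0]},{"gripper":46,"travel":[40,0,-60],"twist":[0,0,0]},{"gripper":85,"travel":[0,0,0],"twist":[0,0,0]},{"gripper":85,"travel":[0,0,0],"twist":[0,0,0]}]'
python3 - <<'E'
from h import *
im,c=snap('wrist','w8')
go([0.515,.395,.02],178.4)
E
```

```text
time: 19.3
ee_pos: [0.5143, 0.3909, 0.0153]
tcp_rot: [-179.9, -0.2, 178.4]
wrist_force: [-0.0, -0.5, -0.5]
opening: 0.0302
grasp_force: 49.7
time: 20.42
ee_pos: [0.4461, 0.3945, 0.2415]
tcp_rot: [180.0, 0.0, 178.4]
wrist_force: [0.2, -0.5, -0.4]
opening: 0.0801
grasp_force: 0.0
shift [-68.9   2.7 220.4] twist z 0.0001 rot [-1.7996e+02 -4.0000e-02  1.7841e+02] pos [0.4461 0.3942 0.2404] q6 43.1
```

View pics/w8.png

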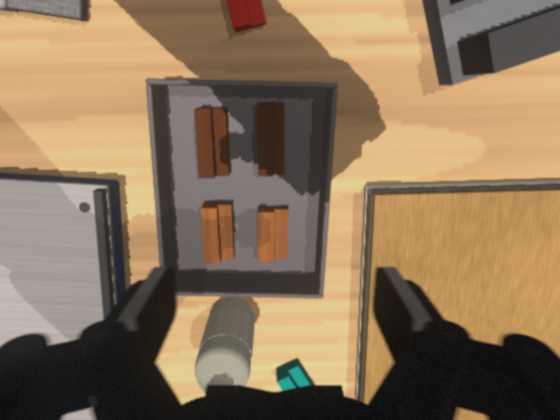

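The tray holds all four offcuts flat, and the bottle is undisturbed below it at (228,345). I'll move over the hold-down arm.

```bash
python3 -m crank '[{"gripper":70,"travel":[0,-55,0],"twist":[0,0,0.0325]},{"gripper":70,"travel":[0,-55,0],"twist":[0,0,0.0325]},{"gripper":70,"travel":[-17,-55,0],"twist":[0,0,0]},{"gripper":70,"travel":[-17,-55,0],"twist":[0,0,0]},{"gripper":70,"travel":[-17,-55,0],"twist":[0,0,0]},{"gripper":70,"travel":[-17,-55,0],"twist":[0,0,0]},{"gripper":70,"travel":[-17,-55,0],"twist":[0,0,0]},{"gripper":70,"travel":[-16,-16,0],"twist":[0,0,0]},{"gripper":70,"travel":[0,0,0],"twist":[0,0,0]},{"gripper":70,"travel":[0,0,0],"twist":[0,0,0]}]'
python3 - <<'E'
from h import *
im,c=snap('wrist','w9')
cv2.imwrite('pics/w9b.png',cv2.resize(im[:,:,::-1],(800,600),interpolation=cv2.INTER_CUBIC))
go([0.55,0,.24],174.7)
E
```

```text
time: 21.72
ee_pos: [0.5146, -0.0139, 0.2405]
tcp_rot: [180.0, -0.1, 174.7]
wrist_force: [-0.4, -0.7, -0.3]
opening: 0.0703
grasp_force: 0.0
shift [-34.   16.9   0.8] twist z 0.0008 rot [ 1.7999e+02 -6.0000e-02  1.7475e+02] pos [ 0.5146 -0.0137  0.2408] q6 3.7
```

View pics/w9b.png

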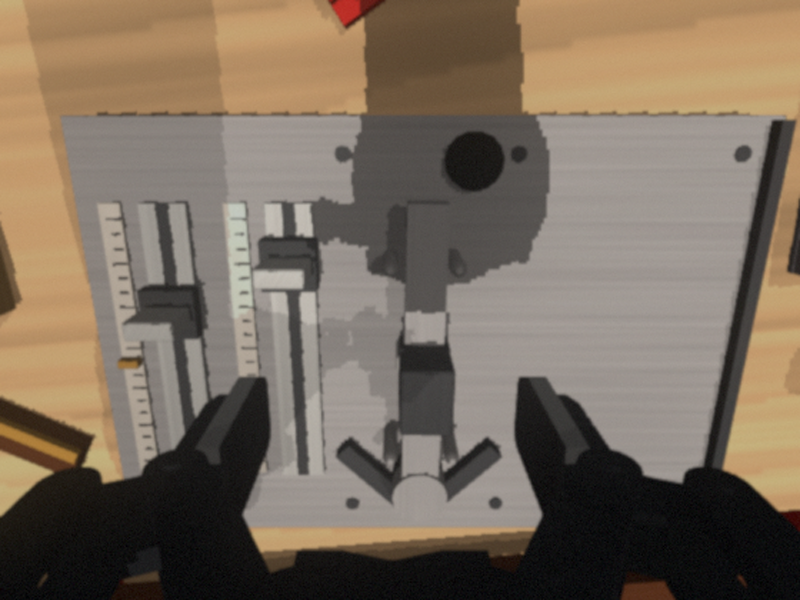

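No offcuts remain on the bed. The block's top face spans about x 400-453 and y 372-434 in this view, with its near side above it. I'll find its edges.

```bash
python3 - <<'E'
from h import *
im,c=load('w9'); k=.7
A=np.radians(-5.3); X=np.array([np.cos(A),np.sin(A)]); Y=np.array([-X[1],X[0]])
P=np.array([onz(c,u*k,v*k,.122) for u,v in [(401,374),(454,374),(448,434),(400,434)]]); print(P.round(4).tolist(),'mean',P.mean(0).round(4))
for a,b in [(0,3),(1,2),(0,1),(3,2)]: print(np.hypot(*(P[b]-P[a])[:2]).round(4), np.degrees(np.arctan2(*(P[b]-P[a])[1::-1])).round(1))
g=cv2.cvtColor(im,cv2.COLOR_RGB2GRAY)
print(g[225:315:1,298].tolist()); print(g[285,260:335].tolist())
for u,v in [(62,116),(772,119),(124,519),(702,519)]: print('bed',onz(c,u*k,v*k,.04).round(4))
E
```

```text
[[0.5668, -0.0117, 0.122], [0.5694, 0.0169, 0.122], [0.6061, 0.0114, 0.122], [0.6036, -0.0154, 0.122]] mean [5.865e-01 3.000e-04 1.220e-01]
0.037 -5.8
0.0371 -8.5
0.0287 84.8
0.0269 84.8
[160, 160, 158, 160, 159, 158, 159, 158, 159, 158, 158, 157, 156, 146, 122, 94, 72, 53, 39, 41, 40, 39, 39, 39, 36, 37, 38, 36, 39, 35, 36, 33, 36, 36, 41, 51, 51, 52, 61, 62, 63, 62, 61, 65, 66, 68, 70, 70, 71, 68, 69, 68, 68, 71, 68, 68, 69, 68, 68, 67, 70, 68, 68, 68, 70, 67, 67, 65, 65, 63, 65, 64, 66, 67, 68, 67, 65, 66, 73, 101, 131, 149, 153, 152, 151, 152, 152, 152, 153, 152]
[159, 160, 158, 160, 158, 159, 159, 158, 157, 153, 143, 137, 136, 135, 134, 135, 134, 131, 117, 79, 59, 61, 65, 69, 71, 68, 67, 68, 69, 66, 66, 67, 67, 67, 69, 68, 70, 70, 70, 69, 67, 66, 66, 67, 66, 67, 67, 67, 66, 67, 66, 68, 66, 68, 65, 66, 75, 105, 144, 154, 156, 155, 154, 155, 155, 154, 155, 153, 155, 153, 154, 154, 155, 153, 153]
bed [ 0.4142 -0.2061  0.04  ]
bed [0.4559 0.2281 0.04  ]
bed [ 0.7106 -0.2395  0.04  ]
bed [0.7515 0.2087 0.04  ]
```

```bash
python3 - <<'E'
from h import *
im,c=load('w9')
p=onz(c,298.3,260.2,.122);q=onz(c,298.3,304.3,.122);r=onz(c,279.5,285,.122);s=onz(c,317,285,.122)
print(p.round(4),q.round(4),((p+q)/2).round(4),((r+s)/2).round(4))
go([.586,0.0003,.086],174.6)
E
```

```text
[0.5667 0.002  0.122 ] [ 0.6054 -0.0008  0.122 ] [0.586  0.0006 0.122 ] [5.881e-01 4.000e-04 1.220e-01]
shift [-69.8  20.6 154.8] twist z 0.0026 rot [ 1.7999e+02 -6.0000e-02  1.7475e+02] pos [ 0.5146 -0.0137  0.2408] q6 3.7
```

```bash
python3 -m crank '[{"gripper":60,"travel":[-23,7,22],"twist":[0,0,0.0026]},{"gripper":60,"travel":[-23,7,23],"twist":[0,0,0]},{"gripper":60,"travel":[-24,7,23],"twist":[0,0,0]},{"gripper":60,"travel":[0,0,0],"twist":[0,0,0]},{"gripper":60,"travel":[0,0,0],"twist":[0,0,0]},{"gripper":60,"travel":[0,0,0],"twist":[0,0,0]}]'
python3 - <<'E'
from h import *
im,c=snap('wrist','w10')
for dx in (-.0193,.0193):
  print(proj(c,[.586+dx,0.0004-dx*.093,.122]))
cv2.imwrite('pics/w10b.png',im[:,:,::-1])
go([.586,0.0003,.086],174.6)
E
```

```text
time: 22.52
ee_pos: [0.5863, -0.0, 0.1746]
tcp_rot: [180.0, 0.1, 174.6]
wrist_force: [-0.3, -0.6, -0.4]
opening: 0.06
grasp_force: 0.0
[271.02784933 195.8986489 ]
[271.31098453 260.41618981]
shift [ 0.4  0.4 88.6] twist z -0.0009 rot [1.7999e+02 1.0000e-01 1.7455e+02] pos [ 5.864e-01 -1.000e-04  1.746e-01] q6 5.4
```

View pics/w10b.png

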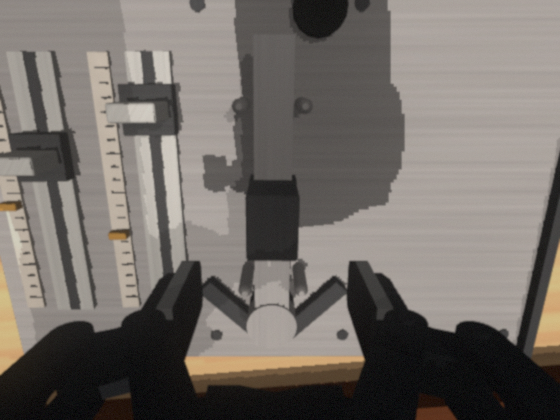

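Block top face rows 195-260 and columns 247-299 match the prediction. I'll grip now.

```bash
python3 -m crank '[{"gripper":60,"travel":[0,0,30],"twist":[0,0,0]},{"gripper":60,"travel":[0,0,30],"twist":[0,0,0]},{"gripper":60,"travel":[0,0,28],"twist":[0,0,0]},{"gripper":60,"travel":[0,0,0],"twist":[0,0,0]},{"gripper":60,"travel":[0,0,0],"twist":[0,0,0]},{"gripper":15,"travel":[0,0,0],"twist":[0,0,0]},{"gripper":15,"travel":[0,0,0],"twist":[0,0,0]},{"gripper":15,"travel":[0,0,0],"twist":[0,0,0]},{"gripper":15,"travel":[0,0,0],"twist":[0,0,0]},{"gripper":15,"travel":[0,0,0],"twist":[0,0,0]}]' 100
python3 - <<'E'
from h import *
im,c=load('w10')
a=onz(c,239,105,.081);b=onz(c,305,105,.081); print(a.round(4),b.round(4),((a+b)/2).round(4), np.degrees(np.arctan2(*(b-a)[1::-1]))-90)
go([.586,0.0003,.086],174.6)
E
```

```text
time: 23.82
ee_pos: [0.5872, -0.0003, 0.0868]
tcp_rot: [180.0, 0.1, 174.5]
wrist_force: [-0.0, -0.1, 5.9]
opening: 0.0288
grasp_force: 99.4
[ 0.5187 -0.0133  0.081 ] [0.5225 0.0271 0.081 ] [0.5206 0.0069 0.081 ] -5.405289781856368
shift [1.2 0.5 0.8] twist z -0.0012 rot [1.7999e+02 1.3000e-01 1.7453e+02] pos [ 5.872e-01 -3.000e-04  8.680e-02] q6 5.4
```

```bash
python3 -m crank '[{"gripper":15,"travel":[0,0,-8],"twist":[0,0,0]},{"gripper":15,"travel":[0,0,-10],"twist":[0,0,0]},{"gripper":15,"travel":[0,0,-10],"twist":[0,0,0]},{"gripper":15,"travel":[0,0,-20],"twist":[0,0,0]},{"gripper":15,"travel":[0,0,-35],"twist":[0,0,0]},{"gripper":15,"travel":[0,0,-35],"twist":[0,0,0]},{"gripper":15,"travel":[0,0,0],"twist":[0,0,0]},{"gripper":15,"travel":[0,0,0],"twist":[0,0,0]}]' 120
python3 - <<'E'
from h import *
im,c=snap('wrist','w11')
b=snap('side','sd11')
go([.586,0.0003,.086],174.6)
E
```

```text
time: 24.82
ee_pos: [0.5863, -0.0003, 0.2022]
tcp_rot: [-180.0, -0.1, 174.5]
wrist_force: [-0.8, 0.3, -4.7]
opening: 0.0283
grasp_force: 118.7
shift [-1.000e-01  6.000e-01  1.155e+02] twist z -0.0011 rot [-1.7999e+02 -1.5000e-01  1.7454e+02] pos [ 5.859e-01 -3.000e-04  2.015e-01] q6 5.4
```

View pics/w11.png

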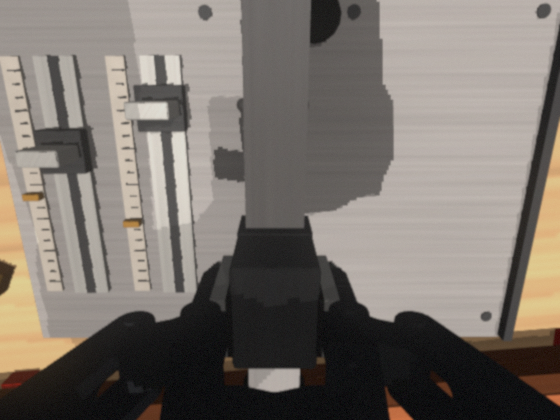

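The arm is held and clear of the pin, with its bar straight up at columns 245-308. Now I'll turn it.

```bash
python3 -m crank '[{"gripper":15,"travel":[0,0,0],"twist":[0,0,-0.1]},{"gripper":15,"travel":[0,0,0],"twist":[0,0,-0.18]},{"gripper":15,"travel":[0,0,0],"twist":[0,0,-0.18]},{"gripper":15,"travel":[0,0,0],"twist":[0,0,-0.18]},{"gripper":15,"travel":[0,0,0],"twist":[0,0,-0.18]},{"gripper":15,"travel":[0,0,0],"twist":[0,0,-0.18]},{"gripper":15,"travel":[0,0,0],"twist":[0,0,-0.18]},{"gripper":15,"travel":[0,0,0],"twist":[0,0,-0.18]},{"gripper":15,"travel":[0,0,0],"twist":[0,0,-0.18]},{"gripper":15,"travel":[0,0,0],"twist":[0,0,-0.18]},{"gripper":15,"travel":[0,0,0],"twist":[0,0,-0.18]},{"gripper":15,"travel":[0,0,0],"twist":[0,0,-0.18]}]'
python3 -m crank '[{"gripper":15,"travel":[0,0,0],"twist":[0,0,-0.18]},{"gripper":15,"travel":[0,0,0],"twist":[0,0,-0.18]},{"gripper":15,"travel":[0,0,0],"twist":[0,0,-0.18]},{"gripper":15,"travel":[0,0,0],"twist":[0,0,-0.18]},{"gripper":15,"travel":[0,0,0],"twist":[0,0,-0.18]},{"gripper":15,"travel":[0,0,0],"twist":[0,0,-0.1616]},{"gripper":15,"travel":[0,0,0],"twist":[0,0,0]},{"gripper":15,"travel":[0,0,0],"twist":[0,0,0]},{"gripper":15,"travel":[0,0,0],"twist":[0,0,0]}]'
python3 - <<'E'
from h import *
go([.5852,0.0003,.086],354.6)
im,c=snap('wrist','w12')
im,c=snap('scene','s12')
cv2.imwrite('pics/s12b.png',cv2.resize(im[150:330,150:390,::-1],(800,600),interpolation=cv2.INTER_CUBIC))
E
```

```text
time: 26.42
ee_pos: [0.586, -0.0003, 0.2018]
tcp_rot: [179.9, 0.0, -66.0]
wrist_force: [1.0, -0.4, -4.2]
opening: 0.0285
grasp_force: 118.4
time: 27.55
ee_pos: [0.5864, -0.0003, 0.203]
tcp_rot: [180.0, 0.0, -5.6]
wrist_force: [0.6, 0.1, -3.7]
opening: 0.0287
grasp_force: 118.5
shift [ -1.2  -0.5 117. ] twist z -0.0032 rot [ 1.80e+02  2.00e-02 -5.58e+00] pos [ 5.864e-01 -3.000e-04  2.030e-01] q6 -174.5
```

View pics/w12.png

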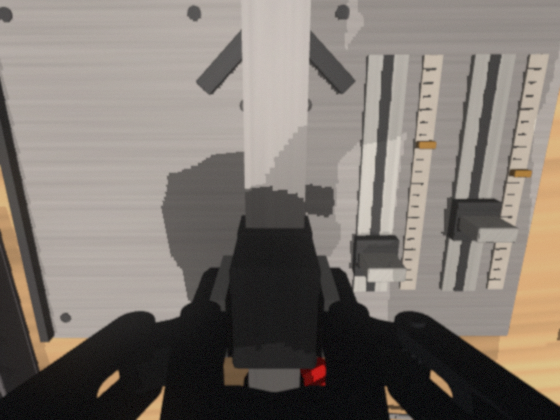

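The arm is turned: the fence is now at the top at (205,80) and (345,80), behind the bar. I'll lower it in stages and watch the force.

```bash
python3 -m crank '[{"gripper":15,"travel":[-1,-0.5,30],"twist":[0,0,-0.003]},{"gripper":15,"travel":[0,0,30],"twist":[0,0,0]},{"gripper":15,"travel":[0,0,28],"twist":[0,0,0]},{"gripper":15,"travel":[0,0,0],"twist":[0,0,0]},{"gripper":15,"travel":[0,0,0],"twist":[0,0,0]},{"gripper":15,"travel":[0,0,5],"twist":[0,0,0]},{"gripper":15,"travel":[0,0,5],"twist":[0,0,0]},{"gripper":15,"travel":[0,0,2],"twist":[0,0,0]},{"gripper":15,"travel":[0,0,0],"twist":[0,0,0]}]'
python3 -m crank '[{"gripper":15,"travel":[0,0,2],"twist":[0,0,0]},{"gripper":15,"travel":[0,0,2],"twist":[0,0,0]},{"gripper":15,"travel":[0,0,0],"twist":[0,0,0]}]'
```

```text
time: 28.78
ee_pos: [0.5854, 0.0003, 0.1031]
tcp_rot: [180.0, 0.0, -5.3]
wrist_force: [0.6, -1.1, -3.9]
opening: 0.0287
grasp_force: 118.7
time: 29.15
ee_pos: [0.5854, 0.0003, 0.0991]
tcp_rot: [180.0, 0.0, -5.3]
wrist_force: [0.2, 0.2, -4.1]
opening: 0.0285
grasp_force: 118.7
```

```bash
python3 -m crank '[{"gripper":15,"travel":[0,0,2],"twist":[0,0,0]},{"gripper":15,"travel":[0,0,2],"twist":[0,0,0]},{"gripper":15,"travel":[0,0,0],"twist":[0,0,0]}]'
python3 -m crank '[{"gripper":15,"travel":[0,0,2],"twist":[0,0,0]},{"gripper":15,"travel":[0,0,2],"twist":[0,0,0]},{"gripper":15,"travel":[0,0,0],"twist":[0,0,0]}]'
```

```text
time: 29.52
ee_pos: [0.5854, 0.0001, 0.095]
tcp_rot: [180.0, 0.0, -5.3]
wrist_force: [-0.4, -0.5, -5.0]
opening: 0.0288
grasp_force: 118.8
time: 29.9
ee_pos: [0.5854, 0.0001, 0.091]
tcp_rot: [180.0, 0.0, -5.3]
wrist_force: [-1.1, -1.9, -4.7]
opening: 0.0285
grasp_force: 118.9
```

```bash
python3 -m crank '[{"gripper":15,"travel":[0,0,2],"twist":[0,0,0]},{"gripper":15,"travel":[0,0,1],"twist":[0,0,0]},{"gripper":15,"travel":[0,0,0],"twist":[0,0,0]}]'
python3 -m crank '[{"gripper":15,"travel":[0,0,1],"twist":[0,0,0]},{"gripper":15,"travel":[0,0,0.5],"twist":[0,0,0]},{"gripper":15,"travel":[0,0,0],"twist":[0,0,0]}]'
```

```text
time: 30.28
ee_pos: [0.5854, 0.0001, 0.0882]
tcp_rot: [180.0, 0.0, -5.3]
wrist_force: [-1.2, -5.1, -4.3]
opening: 0.0285
grasp_force: 119.0
time: 30.65
ee_pos: [0.5855, 0.0001, 0.0869]
tcp_rot: [180.0, -0.0, -5.3]
wrist_force: [-2.2, -3.8, -2.4]
opening: 0.0286
grasp_force: 119.4
```

```bash
python3 -m crank '[{"gripper":15,"travel":[0,0,1],"twist":[0,0,0]},{"gripper":15,"travel":[0,0,0],"twist":[0,0,0]}]'
python3 -m crank '[{"gripper":15,"travel":[0,0,1],"twist":[0,0,0]},{"gripper":15,"travel":[0,0,0],"twist":[0,0,0]}]'
```

```text
time: 30.9
ee_pos: [0.5856, 0.0001, 0.0869]
tcp_rot: [180.0, -0.1, -5.3]
wrist_force: [-4.4, -4.4, 4.2]
opening: 0.0287
grasp_force: 120.4
time: 31.15
ee_pos: [0.5856, 0.0001, 0.0869]
tcp_rot: [180.0, -0.1, -5.3]
wrist_force: [-8.0, -4.8, 11.3]
opening: 0.0286
grasp_force: 121.2
```

It's seated: same height as before the lift, with contact force building. I'll release, rise and check.

```bash
python3 -m crank '[{"gripper":60,"travel":[0,0,-1.5],"twist":[0,0,0]},{"gripper":60,"travel":[0,0,0],"twist":[0,0,0]},{"gripper":60,"travel":[0,0,0],"twist":[0,0,0]},{"gripper":60,"travel":[0,0,0],"twist":[0,0,0]},{"gripper":60,"travel":[0,0,-20],"twist":[0,0,0]},{"gripper":60,"travel":[0,0,-40],"twist":[0,0,0]},{"gripper":60,"travel":[0,0,-40],"twist":[0,0,0]},{"gripper":60,"travel":[0,45,-30],"twist":[0,0,0]},{"gripper":60,"travel":[0,40,0],"twist":[0,0,0]},{"gripper":60,"travel":[0,0,0],"twist":[0,0,0]},{"gripper":60,"travel":[0,0,0],"twist":[0,0,0]}]'
python3 - <<'E'
from h import *
im,c=snap('wrist','w13')
cv2.imwrite('pics/w13b.png',cv2.resize(im[:,:,::-1],(800,600),interpolation=cv2.INTER_CUBIC))
go([.5852,0.0003,.086],354.6)
E
```

```text
time: 32.52
ee_pos: [0.5792, -0.0696, 0.2158]
tcp_rot: [179.4, 0.0, -6.6]
wrist_force: [0.3, -0.3, -0.1]
opening: 0.06
grasp_force: 0.0
shift [ -0.6 -69.8 129.8] twist z -0.0208 rot [ 1.794e+02  5.000e-02 -6.590e+00] pos [ 0.5792 -0.0693  0.2158] q6 -179.9
```

View pics/w13b.png

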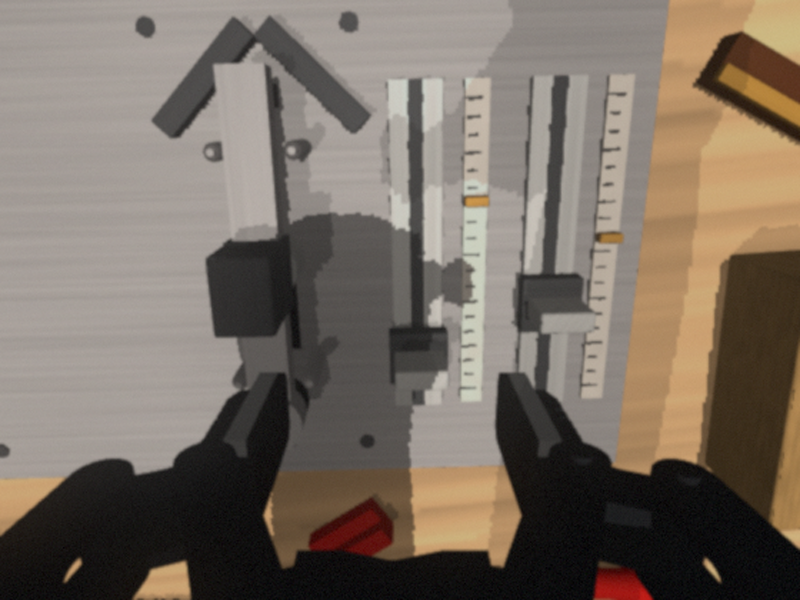

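The view shows the arm seated on the pedestal with the narrow presser at the V fence. The fins are at (420,383) and (568,320), and the brass tabs at (476,201) and (609,238). I'll measure fins and tabs in three views.

```bash
cat >> h.py <<'E'
A=np.radians(-5.4); MX=np.array([np.cos(A),np.sin(A)]); MY=np.array([-MX[1],MX[0]]); PIN=np.array([.5857,.0004])
def mach(p): d=np.array(p)[:2]-PIN; return np.array([d@MX,d@MY])
def w_of(x,y): return PIN+x*MX+y*MY
def tabs(im,c,z=.05):
    hsv=cv2.cvtColor(im,cv2.COLOR_RGB2HSV)
    m=((hsv[...,0]>10)&(hsv[...,0]<26)&(hsv[...,1]>140)&(hsv[...,2]>90)).astype(np.uint8)
    n,l,s,ce=cv2.connectedComponentsWithStats(m)
    for i in range(1,n):
        q=mach(onz(c,*ce[i],z))
        if 25<s[i,4]<400 and -.22<q[1]<-.1 and abs(q[0])<.1: print('tab',ce[i].round(1),s[i,4],q.round(4))
E
python3 - <<'E'
from h import *
for f,pts in [('w10',[(139,113.5)]),('w11',[(148,110.5),(38,158)]),('w13',[(420*.7,383*.7),(567*.7,321*.7)])]:
    im,c=load(f); tabs(im,c)
    for p in pts: print(f,'fin',mach(onz(c,*p,.082)).round(4))
im,c=load('w11'); g=cv2.cvtColor(im,cv2.COLOR_RGB2GRAY)
print(g[90:130,145].tolist()); print(g[140:175,38].tolist())
im,c=load('w13'); g=cv2.cvtColor(im,cv2.COLOR_RGB2GRAY)
print(g[225:290,294].tolist()); print(g[190:240,400].tolist())
E
```

```text
tab [  7.3 206.5] 94 [ 0.01   -0.1998]
tab [117.  235.3] 94 [ 0.0334 -0.12  ]
w10 fin [-0.0604 -0.0816]
tab [ 30.9 196.7] 84 [ 0.0097 -0.1996]
tab [131.1 223.2] 69 [ 0.0329 -0.1195]
w11 fin [-0.0611 -0.0853]
w11 fin [-0.0282 -0.1672]
tab [332.9 140.3] 83 [ 0.0336 -0.1193]
tab [427.1 165.9] 78 [ 0.0104 -0.1996]
w13 fin [-0.0659 -0.0846]
w13 fin [-0.0299 -0.1667]
[83, 83, 85, 82, 83, 83, 81, 72, 62, 62, 78, 111, 153, 188, 208, 213, 215, 216, 216, 217, 217, 216, 214, 213, 211, 211, 212, 209, 191, 152, 102, 77, 72, 74, 74, 75, 76, 80, 80, 81]
[72, 73, 72, 74, 71, 72, 76, 75, 77, 82, 100, 129, 154, 169, 175, 174, 173, 173, 172, 174, 174, 175, 175, 173, 176, 173, 166, 162, 167, 172, 179, 181, 180, 180, 184]
[44, 44, 43, 37, 38, 36, 33, 38, 38, 42, 47, 43, 44, 41, 35, 37, 37, 37, 37, 37, 50, 59, 64, 64, 66, 66, 66, 63, 64, 65, 67, 66, 65, 65, 72, 82, 94, 101, 104, 101, 100, 102, 101, 101, 101, 100, 98, 94, 77, 73, 70, 71, 71, 68, 73, 71, 68, 81, 110, 142, 154, 156, 158, 154, 153]
[130, 92, 55, 41, 52, 61, 64, 64, 65, 65, 64, 62, 63, 60, 65, 65, 61, 65, 67, 70, 71, 72, 72, 75, 71, 72, 74, 78, 91, 121, 146, 155, 158, 160, 160, 160, 158, 157, 157, 156, 157, 154, 144, 134, 134, 135, 137, 136, 138, 136]
```

```bash
python3 -m crank '[{"gripper":60,"travel":[0,0,0],"twist":[0,0,0.1747]},{"gripper":60,"travel":[0,0,0],"twist":[0,0,0.1747]},{"gripper":60,"travel":[0,0,0],"twist":[0,0,0.1747]},{"gripper":60,"travel":[0,0,0],"twist":[0,0,0.1747]},{"gripper":60,"travel":[0,0,0],"twist":[0,0,0.1747]},{"gripper":50,"travel":[0,0,0],"twist":[0,0,0.1747]},{"gripper":50,"travel":[0,0,0],"twist":[0,0,0.1747]},{"gripper":50,"travel":[0,0,0],"twist":[0,0,0.1747]},{"gripper":50,"travel":[0,0,0],"twist":[0,0,0.1747]},{"gripper":50,"travel":[0,0,0],"twist":[0,0,0]},{"gripper":50,"travel":[0,0,0],"twist":[0,0,0]}]' 40
python3 - <<'E'
from h import *
p=w_of(-.061,-.085); print(p); go([*p,.065],264.6)
print(bot.get_obs()['tcp_rot'])
E
```

```text
time: 33.95
ee_pos: [0.5793, -0.0695, 0.2161]
tcp_rot: [180.0, -0.6, -96.5]
wrist_force: [-0.0, 0.3, 0.6]
opening: 0.05
grasp_force: 0.0
[ 0.51697151 -0.07848216]
shift [ 14.8  61.2 151.1] twist z -0.0186 rot [179.98  -0.61 -96.47] pos [ 0.5793 -0.0695  0.2161] q6 -90.1
[179.97915797  -0.61124048 -96.46726747]
```

```bash
python3 -m crank '[{"gripper":50,"travel":[0,0,0],"twist":[0,-0.0107,-0.0186]},{"gripper":50,"travel":[5,20,30],"twist":[0,0,0]},{"gripper":50,"travel":[5,20,30],"twist":[0,0,0]},{"gripper":50,"travel":[5,21,30],"twist":[0,0,0]},{"gripper":50,"travel":[0,0,0],"twist":[0,0,0]},{"gripper":50,"travel":[0,0,0],"twist":[0,0,0]}]' 40
python3 - <<'E'
from h import *
p=w_of(-.061,-.085); go([*p,.065],264.6)
im,c=snap('wrist','w14')
g=bot.get_obs(); print(g['tcp_rot'],proj(c,[*w_of(-.061,-.085),.088]))
E
```

```text
time: 34.7
ee_pos: [0.5183, -0.079, 0.1278]
tcp_rot: [-179.9, 0.0, -95.6]
wrist_force: [0.5, 1.6, 0.5]
opening: 0.0499
grasp_force: 0.0
shift [-0.4  1.3 62.8] twist z -0.0039 rot [-179.88    0.    -95.62] pos [ 0.5183 -0.079   0.1278] q6 -93.1
[-1.79855615e+02 -3.42908902e-03 -9.56242487e+01] [276.38694268 235.23156651]
```

View pics/w14.png

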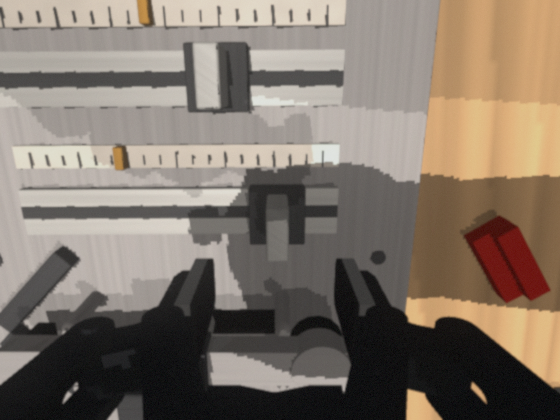

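The inner fin's top is centred between the fingers, at columns 268-288 and rows 197-262. I'll descend, grip and slide it towards the fence.

```bash
python3 -m crank '[{"gripper":50,"travel":[2,1,20],"twist":[0,0,-0.004]},{"gripper":50,"travel":[0,0,20],"twist":[0,0,0]},{"gripper":50,"travel":[0,0,15],"twist":[0,0,0]},{"gripper":50,"travel":[0,0,6],"twist":[0,0,0]},{"gripper":50,"travel":[0,0,0],"twist":[0,0,0]},{"gripper":0,"travel":[0,0,0],"twist":[0,0,0]},{"gripper":0,"travel":[0,0,0],"twist":[0,0,0]},{"gripper":0,"travel":[0,0,0],"twist":[0,0,0]},{"gripper":0,"travel":[0,0,0],"twist":[0,0,0]},{"gripper":0,"travel":[0,0,0],"twist":[0,0,0]},{"gripper":0,"travel":[0,0,0],"twist":[0,0,0]}]' 40
python3 - <<'E'
from h import *
o=bot.get_obs(); print(mach(o['ee_pos'])); go([*w_of(.0333,mach(o['ee_pos'])[1]),o['ee_pos'][2]],264.6)
E
```

```text
time: 36.12
ee_pos: [0.5163, -0.0809, 0.066]
tcp_rot: [-179.9, -0.0, -95.4]
wrist_force: [-0.8, 0.1, 5.9]
opening: 0.0112
grasp_force: 41.9
[-0.06146887 -0.08748343]
shift [  0.  -94.8  -0. ] twist z -0.0007 rot [-1.7995e+02 -1.0000e-02 -9.5440e+01] pos [ 0.5163 -0.0809  0.066 ] q6 -93.5
```

```bash
python3 -m crank '[{"gripper":0,"travel":[0,-5,0],"twist":[0,0,0]},{"gripper":0,"travel":[0,-12,0],"twist":[0,0,0]},{"gripper":0,"travel":[0,-14,0],"twist":[0,0,0]},{"gripper":0,"travel":[0,-14,0],"twist":[0,0,0]},{"gripper":0,"travel":[0,-14,0],"twist":[0,0,0]},{"gripper":0,"travel":[0,-14,0],"twist":[0,0,0]},{"gripper":0,"travel":[0,-12,0],"twist":[0,0,0]},{"gripper":0,"travel":[0,-7,0],"twist":[0,0,0]},{"gripper":0,"travel":[0,-2.8,0],"twist":[0,0,0]},{"gripper":0,"travel":[0,0,0],"twist":[0,0,0]},{"gripper":0,"travel":[0,0,0],"twist":[0,0,0]},{"gripper":0,"travel":[0,0,0],"twist":[0,0,0]}]' 40
python3 - <<'E'
from h import *
o=bot.get_obs(); print(mach(o['ee_pos'])); im,c=snap('wrist','w15'); tabs(im,c)
E
```

```text
time: 37.62
ee_pos: [0.611, -0.0897, 0.066]
tcp_rot: [-179.9, 0.0, -95.4]
wrist_force: [2.0, 1.6, 5.2]
opening: 0.0113
grasp_force: 42.0
[ 0.03365075 -0.08727639]
tab [274.4 182.1] 233 [ 0.0333 -0.1214]
```

View pics/w15.png

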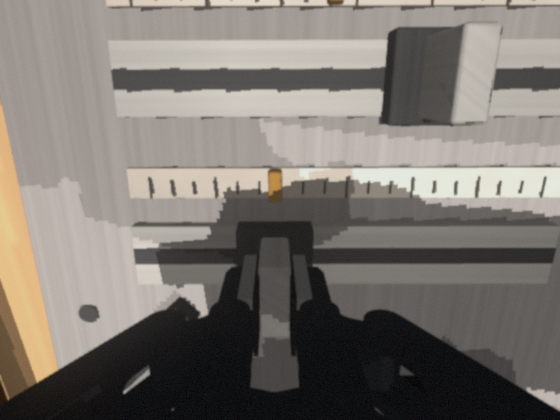

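The tab is at column 274 and the foot and fin centre at column 274.5, so they are level. I'll release and go to the outer stop.

```bash
python3 -m crank '[{"gripper":40,"travel":[0,0,0],"twist":[0,0,0]},{"gripper":40,"travel":[0,0,0],"twist":[0,0,0]},{"gripper":40,"travel":[0,0,0],"twist":[0,0,0]},{"gripper":40,"travel":[0,0,-30],"twist":[0,0,0]},{"gripper":50,"travel":[0,0,-35],"twist":[0,0,0]},{"gripper":50,"travel":[40,31,0],"twist":[0,0,0]},{"gripper":50,"travel":[40,31,0],"twist":[0,0,0]},{"gripper":50,"travel":[0,0,0],"twist":[0,0,0]},{"gripper":50,"travel":[0,0,0],"twist":[0,0,0]}]' 40
python3 - <<'E'
from h import *
im,c=snap('wrist','w16'); tabs(im,c); o=bot.get_obs(); print(mach(o['ee_pos']),o['ee_pos'][2],o['tcp_rot'])
g=cv2.cvtColor(im,cv2.COLOR_RGB2GRAY); print(g[229,240:320].tolist()); print(g[180:280,277].tolist())
E
```

```text
time: 38.8
ee_pos: [0.5411, -0.1636, 0.1304]
tcp_rot: [-180.0, 0.0, -95.5]
wrist_force: [-0.9, -0.4, -0.6]
opening: 0.0499
grasp_force: 0.0
tab [210.  159.7] 167 [ 0.0098 -0.1999]
[-0.02870643 -0.16707859] 0.1302595072434105 [ 1.79997185e+02  3.75430994e-03 -9.54259353e+01]
[104, 104, 106, 103, 97, 88, 66, 48, 44, 45, 45, 45, 44, 40, 36, 37, 34, 34, 34, 38, 32, 43, 61, 83, 97, 102, 103, 103, 102, 104, 104, 105, 105, 104, 106, 108, 108, 106, 106, 108, 106, 109, 107, 96, 81, 54, 43, 43, 43, 41, 40, 40, 37, 44, 41, 41, 40, 41, 43, 44, 54, 80, 100, 104, 105, 107, 107, 107, 107, 105, 106, 108, 107, 107, 106, 104, 106, 106, 107, 108]
[66, 66, 68, 67, 68, 69, 56, 43, 37, 36, 36, 38, 39, 35, 34, 40, 47, 59, 64, 65, 62, 64, 64, 65, 65, 62, 67, 65, 61, 63, 64, 69, 68, 71, 72, 73, 72, 83, 98, 107, 111, 111, 108, 106, 109, 108, 107, 106, 108, 106, 109, 108, 106, 107, 107, 109, 107, 106, 106, 109, 106, 105, 106, 105, 105, 106, 104, 106, 104, 105, 104, 105, 106, 104, 104, 103, 108, 107, 106, 105, 103, 101, 92, 82, 87, 102, 113, 113, 113, 111, 109, 109, 110, 109, 111, 109, 108, 111, 113, 110]
```

```bash
python3 -m crank '[{"gripper":50,"travel":[0,0,20],"twist":[0,0,0]},{"gripper":50,"travel":[0,0,20],"twist":[0,0,0]},{"gripper":50,"travel":[0,0,18],"twist":[0,0,0]},{"gripper":50,"travel":[0,0,6],"twist":[0,0,0]},{"gripper":50,"travel":[0,0,0],"twist":[0,0,0]},{"gripper":0,"travel":[0,0,0],"twist":[0,0,0]},{"gripper":0,"travel":[0,0,0],"twist":[0,0,0]},{"gripper":0,"travel":[0,0,0],"twist":[0,0,0]},{"gripper":0,"travel":[0,0,0],"twist":[0,0,0]},{"gripper":0,"travel":[0,0,0],"twist":[0,0,0]},{"gripper":0,"travel":[0,0,0],"twist":[0,0,0]}]' 40
python3 - <<'E'
from h import *
o=bot.get_obs(); print(mach(o['ee_pos'])); go([*w_of(.0100,mach(o['ee_pos'])[1]),o['ee_pos'][2]],264.6)
E
```

```text
time: 40.22
ee_pos: [0.5414, -0.1638, 0.0671]
tcp_rot: [-179.9, -0.0, -95.4]
wrist_force: [-1.0, 1.1, 6.5]
opening: 0.0113
grasp_force: 41.9
[-0.02868491 -0.16761001]
shift [  0.  -38.7  -0. ] twist z -0.0007 rot [-1.7994e+02 -2.0000e-02 -9.5440e+01] pos [ 0.5414 -0.1638  0.0671] q6 -101.4
```

```bash
python3 -m crank '[{"gripper":0,"travel":[0,-5,0],"twist":[0,0,0]},{"gripper":0,"travel":[0,-12,0],"twist":[0,0,0]},{"gripper":0,"travel":[0,-12,0],"twist":[0,0,0]},{"gripper":0,"travel":[0,-7,0],"twist":[0,0,0]},{"gripper":0,"travel":[0,-2.7,0],"twist":[0,0,0]},{"gripper":0,"travel":[0,0,0],"twist":[0,0,0]},{"gripper":0,"travel":[0,0,0],"twist":[0,0,0]},{"gripper":0,"travel":[0,0,0],"twist":[0,0,0]}]' 40
python3 - <<'E'
from h import *
im,c=snap('wrist','w17'); tabs(im,c); o=bot.get_obs(); print(mach(o['ee_pos']),o['opening'],o['grasp_force'])
E
```

```text
time: 41.22
ee_pos: [0.5802, -0.1673, 0.0671]
tcp_rot: [-179.9, -0.0, -95.4]
wrist_force: [0.5, 0.5, 5.9]
opening: 0.0109
grasp_force: 41.9
tab [275.3 180.6] 217 [ 0.0096 -0.2021]
[ 0.01029367 -0.1675247 ] 0.010757271202403221 41.919686794281006
```

```bash
python3 -m crank '[{"gripper":0,"travel":[0,0.6,0],"twist":[0,0,0]},{"gripper":0,"travel":[0,0,0],"twist":[0,0,0]},{"gripper":40,"travel":[0,0,0],"twist":[0,0,0]},{"gripper":40,"travel":[0,0,0],"twist":[0,0,0]},{"gripper":40,"travel":[0,0,0],"twist":[0,0,0]},{"gripper":40,"travel":[0,0,-40],"twist":[0,0,0]},{"gripper":40,"travel":[0,0,-60],"twist":[0,0,0]},{"gripper":40,"travel":[0,0,-60],"twist":[0,0,0]},{"gripper":40,"travel":[-30,20,-50],"twist":[0,0,0]},{"gripper":40,"travel":[-30,20,0],"twist":[0,0,0]},{"gripper":40,"travel":[0,0,0],"twist":[0,0,0]},{"gripper":40,"travel":[0,0,0],"twist":[0,0,0]}]' 40
python3 - <<'E'
from h import *
im,c=snap('wrist','w18'); tabs(im,c)
im2,c2=snap('scene','s18')
a=cv2.resize(im[:,:,::-1],(400,300),interpolation=cv2.INTER_AREA); 
out=np.zeros((600,800,3),np.uint8)
out[:300,:400]=a; out[:300,400:]=cv2.resize(im2[180:370,110:460,::-1],(400,300))
out[300:,:400]=cv2.resize(im[30:240,0:280,::-1],(400,300)); im3,_=snap('side','sd18'); out[300:,400:]=cv2.resize(im3[140:350,80:360,::-1],(400,300))
cv2.imwrite('pics/fin.png',out)
E
```

```text
time: 42.78
ee_pos: [0.5449, -0.1039, 0.2759]
tcp_rot: [180.0, -0.0, -95.4]
wrist_force: [-0.3, 0.3, -0.8]
opening: 0.04
grasp_force: 0.0
tab [230.3  68.1] 61 [ 0.0098 -0.1998]
tab [209.8 153.6] 52 [ 0.033  -0.1197]
```

View pics/fin.png

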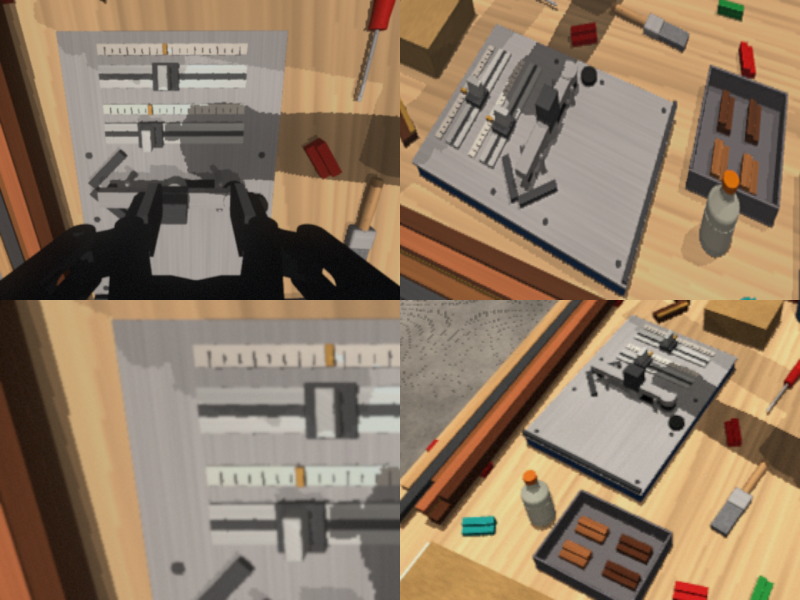

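The final views show the bed clear, four offcuts in the tray, the narrow presser at the fence, both fins level with their tabs, and the bottle and sample untouched. I'll hand it in.

```bash
python3 -c "
from h import *
im,c=load('w13'); P=np.array([onz(c,u*.7,v*.7,.122) for u,v in [(208,258),(270,255),(276,334),(216,335)]]); print(P.round(4).tolist(), mach(P.mean(0)).round(4))
print(bot.job_done())"
```

```text
[[0.607, 0.0125, 0.122], [0.605, -0.0157, 0.122], [0.5666, -0.0115, 0.122], [0.5695, 0.0169, 0.122]] [0.0013 0.0003]
the job is handed in; nothing more can be done
None
```

The job is handed in after about 43 s of robot time: all four offcuts found on the bed are in the tray, the arm is turned end for end and seated on its pin, both stops are within about 1 mm of their tabs by camera, and the glue bottle and corner sample were left alone.

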